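# Stand the fallen candlestick up and slide it back onto its mat

### The arm

A 6-joint arm with a two-finger parallel gripper is mounted at the origin on the work surface. World frame = base frame: x ahead of the robot, y to its left, z up, the work surface at z = 0. Lengths are in m, angles in degrees, forces in N, time in s.
With the tool pointing down it reaches from about 0.3 to 0.75 m from the base axis. Payload 8.5 kg.
Tool frame: the origin (TCP) lies at the very end of the fingers, on their centre line; the grasp point (between the pads) lies 19 mm behind it; z points along the fingers, y is the line along which they close (so a half turn about z gives the same grasp; the last joint's range is limited). The gripper opens to 85 mm and grips with 20 to 120 N. Pads are 22 mm wide; open, the fingers measure 114 mm over their backs; the gripper's body (76 mm by 85 mm) begins 54 mm behind the grasp point. The pads swing forward as they close: fully open they stand 13 mm farther back than shut.
Start: joints at [-84.758, 21.807, 74.336, -0, 83.858, -12.336], TCP at [0.166, -0.524, 0.231] pointing down, gripper open.
Joint ranges: [-178.18, 178.18], [-50.72, 133.34], [12.68, 142.11], [-81.47, 261.47], [9.98, 163.14], [-165.26, 165.26]. Speed limits (degrees/s): [136.94, 136.94, 180, 180, 180, 180].

### API

Orientations are given as a 3x3 rotation matrix whose columns are the frame's x, y, z axes.
In Python, from rig import env, optics, spotter gives the robot as it stands.
- The arm moves only by the shell command python3 -m crank 'ROWS' [FORCE]. ROWS is JSON, one flat list of numbers, 5 for each row, row after row: the finger opening in cm, from 0 to 8.54, then the shift along the tool's x, y, z in cm, then the turn about the tool's z in rad. A call has exactly 8 rows; each row shifts and turns the commanded pose from where the row before left it, along the tool's axes as they then stand; what a row does not reach is not made up. A row lasts 1/12 s, in which the tool goes at most 41.7 mm and 7.16 degrees, less where a joint would pass 70% of its speed; a pose out of reach is approached as far as the arm can. A call is refused whole if a number of a shift passes 4.17 or a number of a turn 0.125, either way. A call with a gripper value outside its range is refused whole. The fingers move at their own pace and stop on an object; FORCE is the grip in N (left out, the last holds). Time passes only in rows, so rows that do not move let the fingers close, or fill a call up. It gives the time, the measured TCP pose, the force, the opening and the grip force at its end, in the units of the state.
- env.observe(): the state, without advancing time (a new reading comes with each control period).
- optics.get_image(name): name is "scene" or "top" or "wrist"; returns a dict with "color" (420x560x3 uint8, red, green, blue), "intrinsics" (3x3 intrinsics, pixels), "pose" (4x4, takes a point from camera to world coordinates). Camera axes: x right, y up, looking along -z (the intrinsics and any distortion apply to the point x, -y, -z); pixel columns grow to the right and rows downward; lengths in m; the calibration is good to about 2 mm. A picture is of the moment at which its call begins. There is no depth.
- env.close_job(): hands the job in; it is judged then, once.
Trained networks look in a picture, given as the dict that the camera call returned (one of the last four; its "shot" number tells which), for a name from the list of things; names that differ only in an ending like _2 or _b are one class to them, and where a whole thing is asked for, a point or a joint stands for the part that bears it (a point fixed in the world has none). Each returns a list of dicts, best first, with "score" (0 to 1); they miss things now and then, are a little off and sometimes report something else, mostly with a low value. They report only what shows in the picture. A call takes as long as a camera call. They do not tell look-alikes from the thing itself.
- spotter.look_for(picture, query): "at" ([column, row] as shares, 0 to 1, of the picture: columns of its width, rows of its height, amid what is visible of it).
The state is a dict: "time_s": time; "q": joint angles; "qvel": joint speeds; "joint_efforts": joint torques, N m; "position": TCP position; "tool_rot": TCP orientation; "ft_force": force on the tool from outside, world axes, zero at the start; "wrist_torque": the same for the moment, N m; "grip_width": finger opening in m; "gripper_force": force on a finger pad.
Only numpy, scipy, OpenCV 4.12 (cv2) and the standard library are available. Lean on these libraries where they do the work, as an engineer would, in place of code of your own. Each camera call takes 0.05 s, during which the arm holds its last target. There are 200 camera calls.

### The job

One of the two brass candlesticks has been knocked over. Using only fingertip pushes, tip it back up onto its foot so that it stands upright, and push it along the tabletop until it stands in the middle of the empty round cork mat. Do not pick it up or lift it off the table at any point, and leave its mate and everything else on the table as they are.

Things in the scene. Friction and masses are not known exactly. Their poses are not given: they have to be found in the camera images.
- candlestick: The fallen brass candlestick, loose, 0.5 to 0.75 kg, 94 mm tall, centre of mass about 20 mm up. Square foot 90 x 90 x 14 mm, stem 16 mm thick (34 mm at the foot, 21 mm at its knop), round cup 32 mm across. Origin: centre of the foot's underside; own z runs up the stem, own x and y square to the foot's sides. It lies on an edge of the foot and the cup's rim, cup within 50 degrees of straight away from the robot.
- foot_edge (a point): Middle of the edge, on the stem side of the foot, that stands uppermost while the candlestick lies (own -x side, 14 mm above the underside), about 80 mm above the table at the start. The foot leans 20 degrees towards the cup. Drawn by this edge away from the cup, the candlestick turns about the foot's lower edge without sliding, and after about 45 degrees falls onto its foot by itself.
- cup_rim (a point): Centre of the candle cup's mouth, on the stem's axis 94 mm from the underside of the foot. While the candlestick lies, the rim rests on the table and the stem slopes 20 degrees down towards it.
- mat: The empty round cork mat, 190 mm across, fixed, to the left or the right of the fallen candlestick. Only about 1 mm thin: the candlestick's foot slides onto it without catching. Origin: its centre, on the tabletop.
- mate: The other candlestick, the same in shape and mass, standing upright on its own cork mat on the opposite side; to be left alone. Origin: centre of the foot's underside.
- mug: Blue ceramic mug, loose, 82 mm across, 92 mm tall, with a handle on its own +y side; beyond the fallen candlestick. Origin: centre of its underside. To be left alone.
- glass: Drinking glass, loose, 70 mm across the rim, 95 mm tall, standing upright beyond and to the right. Origin: centre of its underside. To be left alone.
- mill: Turned light-wood pepper mill, loose, 54 mm across at the foot, 128 mm tall, standing upright beyond and to the left. Origin: centre of its underside. To be left alone.
- spoon: Steel spoon, loose, 180 mm long, lying along its own x on the near left of the table. Origin: middle of its length, on the table. To be left alone.
- matchbox: Matchbox, loose, 53 x 36 x 15 mm, lying flat on the near right of the table. Origin: centre of its underside. To be left alone.
- phone: Black phone, loose, 72 x 150 x 9 mm, lying flat to the far right. Origin: centre of its underside. To be left alone.
- napkin_ring: Wooden napkin ring, loose, 46 mm across, 35 mm tall, standing on its end to the far left. Origin: centre of its underside. To be left alone.
Mind the look-alikes: they are no part of the job. Leave any red or turquoise look-alike of the candlestick alone.

How it is judged:
By the outcome, as a careful person would: the job done as asked, in the order asked, and still so for the second after the job is handed in, with the robot touching nothing.
It also fails if it takes over 64 s, if anything falls off the work surface, if the arm or the gripper's body presses on something with over 40 N, if the wrist force passes 120 N, or if a joint passes its speed limit or range.

## Working session

There is one attempt and no reset: what is moved stays moved. The work goes in short steps, Python scripts to look and compute and a shell command to move; the robot and the scene stay as the last step left them, time stands still between calls to the robot, and variables do not carry over. Pictures are saved under pics/ and viewed, at most 10 in all, crops included, and the job is handed in when it is done.

```bash
mkdir -p pics
cat > h.py <<'E'
import numpy as np,cv2
from rig import env,optics,spotter
def ray(p,uv):
    K=np.array(p["intrinsics"]);T=np.array(p["pose"])
    d=np.linalg.inv(K)@np.array([uv[0],uv[1],1.]);d=T[:3,:3]@(d*[1,-1,-1]);return T[:3,3],d
def pt(p,uv,z=0):
    o,d=ray(p,uv);return o+d*(z-o[2])/d[2]
def px(p,X):
    K=np.array(p["intrinsics"]);T=np.array(p["pose"])
    c=T[:3,:3].T@(np.array(X)-T[:3,3]);c=K@(c*[1,-1,-1]);return c[:2]/c[2]
def tri(p,a,q,b):
    o,d=ray(p,a);o2,d2=ray(q,b);s=np.linalg.lstsq(np.c_[d,-d2],o2-o,rcond=None)[0]
    A=o+d*s[0];B=o2+d2*s[1];return (A+B)/2,np.linalg.norm(A-B)
def save(p,n): cv2.imwrite(n,p["color"][:,:,::-1])
E
python3 - <<'E'
from h import *
np.set_printoptions(precision=3,suppress=True)
P={n:optics.get_image(n) for n in("top","scene")}
cv2.imwrite("pics/a.png",cv2.resize(P["top"]["color"][:,:,::-1],(800,600)))
save(P["scene"],"pics/b.png")
for n,p in P.items():
  print(n,p["intrinsics"],p["pose"],p.keys())
  for q in["candlestick","foot_edge","cup_rim","mat","mate","mug","glass","mill","spoon","matchbox","phone","napkin_ring"]:
    for r in spotter.look_for(p,q)[:3]:
      uv=np.array(r["at"])*[560,420];print(n,q,round(r["score"],2),uv.round(1),pt(p,uv))
s=env.observe();print(s["time_s"],s["position"],s["tool_rot"],s["ft_force"])
E
```

```text
top [[497.055   0.    271.593]
 [  0.    497.055 213.65 ]
 [  0.      0.      1.   ]] [[-0.027  0.98  -0.199  0.159]
 [-1.    -0.026  0.006  0.002]
 [ 0.     0.2    0.98   1.708]
 [ 0.     0.     0.     1.   ]] dict_keys(['color', 'intrinsics', 'pose', 'shot'])
top candlestick 0.8 [276.9 250.6] [ 0.376 -0.023  0.   ]
top candlestick 0.67 [256.9 187.7] [0.602 0.042 0.   ]
top foot_edge 0.77 [251.7 190.5] [0.592 0.06  0.   ]
top foot_edge 0.69 [279.5 252.7] [ 0.368 -0.031  0.   ]
top cup_rim 0.91 [252.7 188.8] [0.598 0.057 0.   ]
top cup_rim 0.75 [279.7 252.5] [ 0.369 -0.032  0.   ]
top mat 0.74 [354.1 198.2] [ 0.555 -0.3    0.   ]
top mate 0.6 [190.2 211.8] [0.521 0.277 0.   ]
top mug 0.91 [275.1 133.9] [ 0.801 -0.029  0.   ]
top glass 0.61 [319.2 141.1] [ 0.769 -0.187  0.   ]
top mill 0.75 [211.3 138.9] [0.788 0.203 0.   ]
top spoon 0.7 [183.2 267.5] [0.326 0.3   0.   ]
top phone 0.96 [403.1 219.1] [ 0.475 -0.467  0.   ]
top napkin_ring 0.66 [134.  173.8] [0.665 0.478 0.   ]
top napkin_ring 0.2 [403.3 222.5] [ 0.463 -0.467  0.   ]
scene [[474.674   0.    283.013]
 [  0.    474.674 21
[... 718 characters left out ...]
 ]
scene mat 0.67 [251.7 307.8] [ 0.567 -0.321  0.   ]
scene mate 0.72 [379.5 217.1] [0.753 0.269 0.   ]
scene mate 0.61 [324.7 199.3] [0.533 0.282 0.   ]
scene mug 0.85 [359.8 258.2] [0.767 0.025 0.   ]
scene glass 0.81 [330.4 283.8] [ 0.729 -0.127  0.   ]
scene mill 0.93 [379.1 217.5] [0.753 0.265 0.   ]
scene spoon 0.54 [196.5 333. ] [ 0.481 -0.468  0.   ]
scene matchbox 0.66 [202.5 258.8] [ 0.319 -0.212  0.   ]
scene phone 0.57 [317.6 232. ] [0.591 0.086 0.   ]
scene phone 0.24 [278.7 177.3] [0.304 0.341 0.   ]
scene napkin_ring 0.61 [374.6 176.4] [0.647 0.527 0.   ]
1.3 [ 0.166 -0.524  0.231] [[ 0.953  0.302  0.   ]
 [ 0.302 -0.953 -0.   ]
 [ 0.     0.    -1.   ]] [ 0.211 -0.026 -0.769]
```

View pics/a.png

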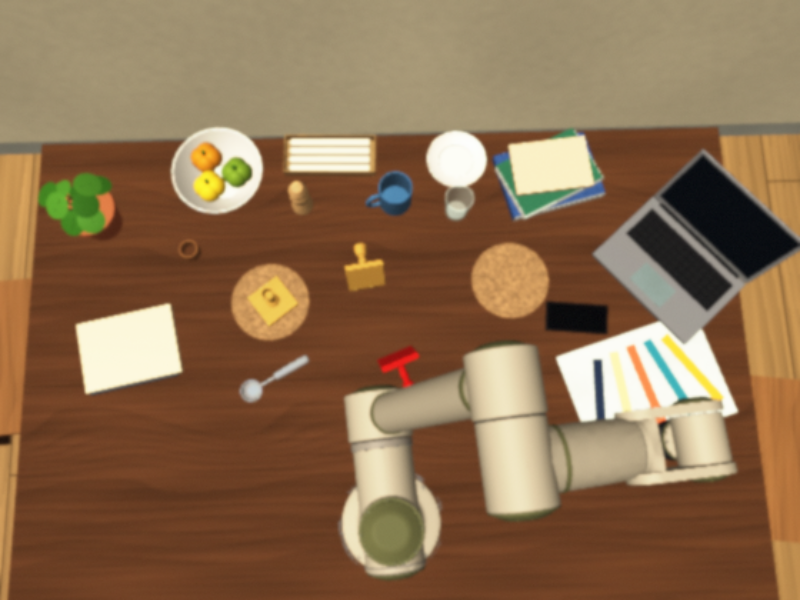

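View pics/b.png

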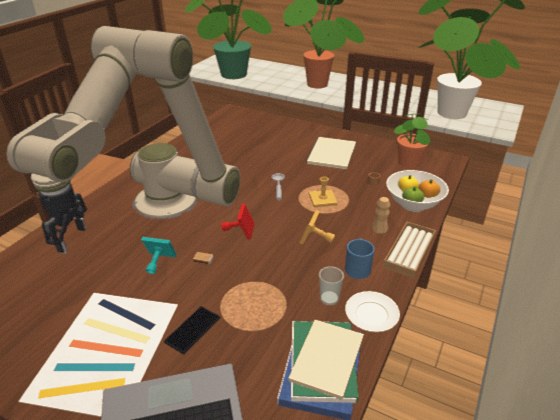

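Candidates in the scene picture: brass lying stick (315,228), red look-alike (240,220), turquoise look-alike (157,250), and brass mate upright on its mat (324,197). The fallen brass one is (315,228); in the enlarged top view it is (364,270). The empty mat is at scene (253,305). I'll confirm with a crop and fit the pose.

```bash
cat >> h.py <<'E'
from scipy.optimize import minimize
def model(st):
    # points on surface, own frame
    P=[]
    g=np.linspace(-.045,.045,7)
    P.append(np.array([[x,y,z] for x in g[[0,-1]] for y in g[[0,-1]] for z in(0,.014)]))
    def circ(r,z): a=np.arange(0,2*np.pi,.4);return np.c_[r*np.cos(a),r*np.sin(a),0*a+z]
    parts=[P[0],np.r_[circ(.017,.014),circ(.008,.032)],np.r_[circ(.008,.014),circ(.008,.08)],np.r_[circ(.016,.082),circ(.016,.094)]]
    return parts
def pose(v,lying):
    x,y,th=v;c,s=np.cos(th),np.sin(th)
    Rz=np.array([[c,-s,0],[s,c,0],[0,0,1]])
    if lying:
        a=np.radians(110);Ry=np.array([[np.cos(a),0,np.sin(a)],[0,1,0],[-np.sin(a),0,np.cos(a)]])
        R=Rz@Ry; e=R@np.array([.045,0,.014]); return R,np.array([x,y,0])-e   # x,y: mid of resting edge
    return Rz,np.array([x,y,0.])
def sil(p,v,lying,S=3):
    R,t=pose(v,lying);m=np.zeros((420*S,560*S),np.uint8)
    for q in model(0):
        u=np.array([px(p,R@k+t) for k in q])*S+S/2
        cv2.fillConvexPoly(m,cv2.convexHull(np.round(u).astype(np.int32)),255)
    return m
def mask(p,c,r,S=3):
    h=cv2.cvtColor(np.ascontiguousarray(p["color"]),cv2.COLOR_RGB2HSV)
    m=((h[...,0]>=17)&(h[...,0]<=32)&(h[...,1]>120)&(h[...,2]>100)).astype(np.uint8)*255
    w=np.zeros_like(m);cv2.circle(w,tuple(int(k) for k in c),r,255,-1)
    m=cv2.resize(m&w,None,fx=S,fy=S,interpolation=cv2.INTER_LINEAR);return (m>127).astype(np.uint8)*255
def fit(ps,ms,v0,lying):
    def f(v):
        e=0
        for p,m in zip(ps,ms):
            s=sil(p,v,lying); e+=1-np.sum((s>0)&(m>0))/max(1,np.sum((s>0)|(m>0)))
        return e
    best=None
    for d in np.radians([-25,0,25]):
        x0=np.array(v0)+[0,0,d]
        r=minimize(f,x0,method="Nelder-Mead",options=dict(initial_simplex=[x0,x0+[.02,0,0],x0+[0,.02,0],x0+[0,0,.3]],xatol=1e-4,fatol=1e-4))
        if best is None or r.fun<best.fun:best=r
    return best
E
python3 - <<'E'
from h import *
np.set_printoptions(precision=4,suppress=True)
t=optics.get_image("top");s=optics.get_image("scene")
ms=[mask(t,(255,188),24),mask(s,(316,228),27)]
r=fit([t,s],ms,[.58,.05,0.1],True);print(r.x,np.degrees(r.x[2]),r.fun)
R,tt=pose(r.x,True)
for n,k in dict(edge=[-.045,0,.014],rim=[0,0,.094],pivot=[.045,0,.014]).items():print(n,R@k+tt)
out=[]
for p,m,c in zip([t,s],ms,[(255,188),(316,228)]):
    im=cv2.resize(p["color"],None,fx=3,fy=3,interpolation=cv2.INTER_CUBIC)[:,:,::-1].copy()
    for src,col in((sil(p,r.x,True),(0,255,0)),(m,(255,0,255))):
        cs,_=cv2.findContours(src,cv2.RETR_EXTERNAL,cv2.CHAIN_APPROX_NONE);cv2.drawContours(im,cs,-1,col,1)
    a,b=c[0]*3,c[1]*3;out.append(cv2.resize(im[b-120:b+120,a-130:a+130],(400,370)))
cv2.imwrite("pics/c.png",np.hstack(out))
# mat by colour near found pixel
for p,c in((t,(355,196)),(s,(252,305))):
    h=cv2.cvtColor(np.ascontiguousarray(p["color"]),cv2.COLOR_RGB2HSV);ref=h[c[1],c[0]].astype(int)
    m=((abs(h[...,0].astype(int)-ref[0])<5)&(h[...,2]>135)).astype(np.uint8)
    n,l,st,ce=cv2.connectedComponentsWithStats(cv2.morphologyEx(m,cv2.MORPH_CLOSE,np.ones((3,3))));i=l[c[1],c[0]]
    cs,_=cv2.findContours((l==i).astype(np.uint8),cv2.RETR_EXTERNAL,cv2.CHAIN_APPROX_NONE)
    w=np.array([pt(p,k[0]) for k in cs[0]])[:,:2]
    (cc,rr)=cv2.minEnclosingCircle(w.astype(np.float32));A=np.c_[2*w,np.ones(len(w))];q=np.linalg.lstsq(A,(w**2).sum(1),rcond=None)[0]
    print(ref,st[i],"circ",cc,rr,"lsq",q[:2],np.sqrt(q[2]+q[:2]@q[:2]))
E
```

```text
[0.5664 0.0468 0.1538] 8.811685329373994 0.4001189188403885
edge [0.5969 0.0515 0.0846]
rim [0.6559 0.0606 0.0149]
pivot [0.5664 0.0468 0.    ]
[ 16 139 219] [ 330  169   55   54 2324] circ (0.5636417269706726, -0.309651643037796) 0.09803132712841034 lsq [ 0.5634 -0.31  ] 0.09576502004446746
[ 14 142 198] [ 220  281   67   50 2630] circ (0.5633163452148438, -0.30732929706573486) 0.0969948098063469 lsq [ 0.5634 -0.3076] 0.09502617034714564
```

View pics/c.png

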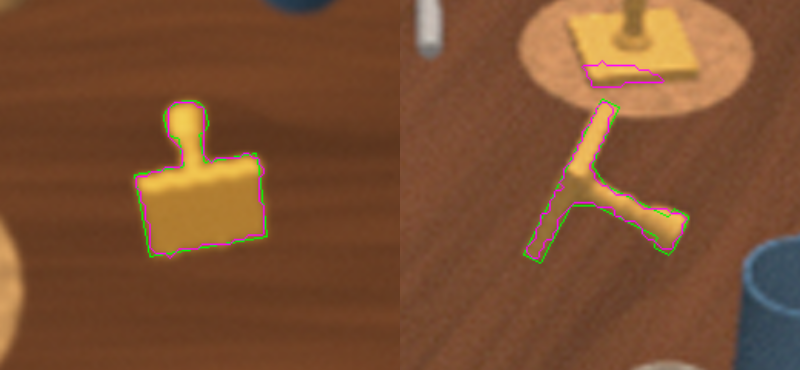

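The crop shows the brass stick lying with its cup away from the robot. Its yaw is 8.8° and the outline fits both views, so this is the right one, not red or turquoise. Moving above its cup side, with the fingers straddling the stem.

```bash
python3 -m crank '[5,0,0,0,0.077, 5,0,0,0,0.077, 5,1,-1,0,0, 5,2,-2,0,0, 5,2.2,-2.1,0,0, 5,2.2,-2.1,0,0, 5,2.2,-2.1,0,0, 5,2.2,-2.1,0,0]'
python3 -m crank '[5,2.2,-2.1,0,0, 5,2.2,-2.1,0,0, 5,2.2,-2.1,0,0, 5,2.2,-2.1,0,0, 5,2.2,-2.1,0,0, 5,2.2,-2.1,0,0, 5,2.2,-2.1,0,0, 5,2.2,-2.1,0,0]'
python3 -m crank '[5,2.2,-2.1,0,0, 5,2.2,-2.1,0,0, 5,2.2,-2.1,0,0, 5,2.2,-2.1,0,0, 5,2.2,-2.1,0,0, 5,2.2,-2,0,0, 5,2.2,-1.5,0,0, 5,2,-1.2,0,0]'
python3 -m crank '[5,2,-1,0,0, 5,1,0,0,0, 5,0,0,0,0, 5,0,0,0,0, 5,0,0,0,0, 5,0,0,0,0, 5,0,0,0,0, 5,0,0,0,0]'
cat > d.py <<'E'
import sys
from h import *
# delta in tool axes (cm) to world target, turn (rad) to bring tool x to heading deg (mod 180)
np.set_printoptions(precision=4,suppress=True)
s=env.observe();R=np.array(s["tool_rot"]);p=np.array(s["position"])
t=np.array([float(a) for a in sys.argv[1:4]])
h=np.degrees(np.arctan2(R[1,0],R[0,0]))
print("t",s["time_s"],"pos",p,"heading",h,"delta cm",R.T@(t-p)*100,"f",np.array(s["ft_force"]),"w",s["grip_width"])
E
python3 d.py 0.6196 0.055 0.055
```

```text
time_s: 2.07
position: [0.2662, -0.3917, 0.2314]
tool_rot: [[0.988, 0.154, 0.0], [0.154, -0.988, 0.0], [0.0, 0.0, -1.0]]
ft_force: [0.3, -0.5, -0.1]
grip_width: 0.0497
gripper_force: 0.0
time_s: 2.73
position: [0.4143, -0.1987, 0.2315]
tool_rot: [[0.988, 0.154, 0.0], [0.154, -0.988, -0.0], [0.0, 0.0, -1.0]]
ft_force: [1.4, -0.8, 0.8]
grip_width: 0.0501
gripper_force: 0.0
time_s: 3.4
position: [0.563, -0.0216, 0.2314]
tool_rot: [[0.988, 0.156, 0.0], [0.156, -0.988, 0.0], [0.0, -0.0, -1.0]]
ft_force: [0.1, -0.6, 0.5]
grip_width: 0.0501
gripper_force: 0.0
time_s: 4.07
position: [0.5903, -0.01, 0.2316]
tool_rot: [[0.988, 0.152, 0.0], [0.152, -0.988, -0.0], [0.0, 0.0, -1.0]]
ft_force: [-0.5, -0.2, -0.5]
grip_width: 0.0498
gripper_force: 0.0
t 4.0667 pos [ 0.5903 -0.01    0.2316] heading 8.727706695622249 delta cm [ 3.8743 -5.9791 17.6575] f [-0.4502 -0.1857 -0.504 ] w 0.049782028623586806
```

```bash
python3 -m crank '[5,1.9,-3,0,0, 5,2,-3,0,0, 5,0,0,2.5,0, 5,0,0,3,0, 5,0,0,2.5,0, 5,0,0,0,0, 5,0,0,0,0, 5,0,0,0,0]' | head -2
python3 d.py 0.6196 0.055 0.055
python3 - <<'E'
from h import *
im=[cv2.resize(optics.get_image("wrist")["color"],(400,300)),cv2.resize(optics.get_image("scene")["color"][130:330,200:467],(400,300))]
cv2.imwrite("pics/d.png",np.hstack(im)[:,:,::-1])
E
```

```text
time_s: 4.73
position: [0.6209, 0.0552, 0.1532]
t 4.7333 pos [0.6209 0.0552 0.1532] heading 8.737841565187443 delta cm [-0.1544 -0.0014  9.8202] f [-1.0444  0.4199  0.2382] w 0.049951468505498205
```

View pics/d.png

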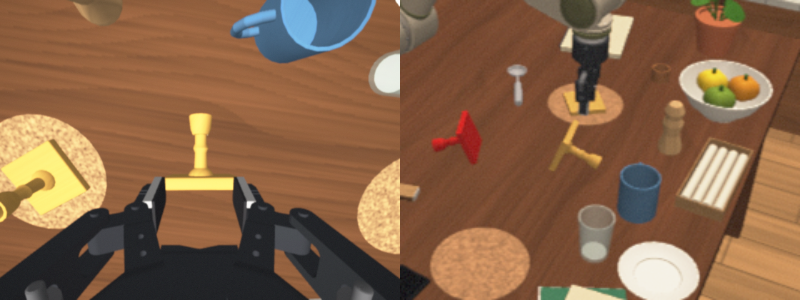

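Wrist view: the stem at (200,145) is centred between the fingers, with the foot edge at (200,184). Descending behind the edge, then checking the force.

```bash
python3 -m crank '[5,0,0,2,0, 5,0,0,2,0, 5,0,0,2,0, 5,0,0,2,0, 5,0,0,1.5,0, 5,0,0,0,0, 5,0,0,0,0, 5,0,0,0,0]' 
python3 -m crank '[5,-0.3,0,0,0, 5,-0.3,0,0,0, 5,-0.3,0,0,0, 5,-0.3,0,0,0, 5,-0.3,0,0,0, 5,-0.3,0,0,0, 5,-0.3,0,0,0, 5,0,0,0,0]' 
python3 d.py 0.5969 0.0515 0.058
```

```text
time_s: 5.5
position: [0.6211, 0.0554, 0.0581]
tool_rot: [[0.988, 0.152, 0.003], [0.152, -0.988, -0.0], [0.003, 0.001, -1.0]]
ft_force: [-0.4, 0.5, 0.7]
grip_width: 0.0498
gripper_force: 0.0
time_s: 6.17
position: [0.5989, 0.0523, 0.0564]
tool_rot: [[0.988, 0.152, -0.0], [0.152, -0.988, -0.0], [-0.0, -0.0, -1.0]]
ft_force: [1.4, 0.2, 1.0]
grip_width: 0.0502
gripper_force: 0.6
t 6.1667 pos [0.5989 0.0523 0.0564] heading 8.75144772399984 delta cm [-0.2064  0.0493 -0.1591] f [1.4093 0.2352 0.959 ] w 0.05020179616621169
```

```bash
for i in 1 2; do :; done
python3 -m crank '[5,-0.3,0,0,0, 5,-0.3,0,0,0, 5,-0.3,0,0,0, 5,-0.3,0,0,0, 5,-0.3,0,0,0, 5,-0.3,0,0,0, 5,-0.3,0,0,0, 5,-0.3,0,0,0]' | sed -n '2p;4p'
python3 -m crank '[5,-0.3,0,0,0, 5,-0.3,0,0,0, 5,-0.3,0,0,0, 5,0,0,0,0, 5,0,0,0,0, 5,0,0,0,0, 5,0,0,0,0, 5,0,0,0,0]' | sed -n '2p;4p'
python3 - <<'E'
from h import *
im=[cv2.resize(optics.get_image("wrist")["color"],(400,300)),cv2.resize(optics.get_image("scene")["color"][155:285,230:403],(400,300))]
cv2.imwrite("pics/e.png",np.hstack(im)[:,:,::-1])
E
```

```text
position: [0.5756, 0.0487, 0.0564]
ft_force: [0.9, 0.7, 1.1]
position: [0.5668, 0.0474, 0.0562]
ft_force: [0.0, 0.4, 0.4]
```

View pics/e.png

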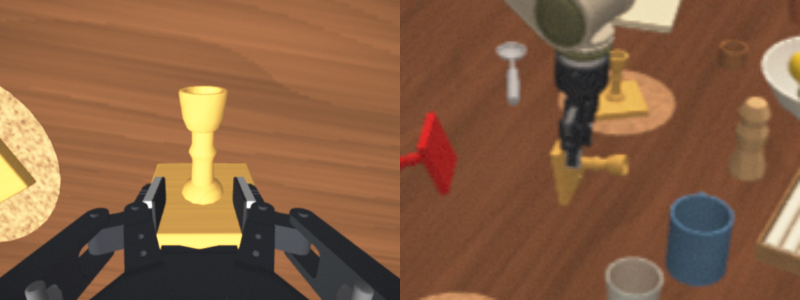

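The foot is turning as intended: it's about vertical, with the stem between the fingers at (203,140). Continuing.

```bash
python3 -m crank '[5,-0.3,0,0,0, 5,-0.3,0,0,0, 5,-0.3,0,0,0, 5,-0.3,0,0,0, 5,-0.3,0,0,0, 5,-0.3,0,0,0, 5,-0.3,0,0,0, 5,-0.3,0,0,0]' | sed -n '2p;4p'
python3 -m crank '[5,-0.3,0,0,0, 5,-0.3,0,0,0, 5,-0.3,0,0,0, 5,0,0,0,0, 5,0,0,0,0, 5,0,0,0,0, 5,0,0,0,0, 5,0,0,0,0]' | sed -n '2p;4p'
python3 - <<'E'
from h import *
im=[cv2.resize(optics.get_image("wrist")["color"],(400,300)),cv2.resize(optics.get_image("scene")["color"][155:285,230:403],(400,300))]
cv2.imwrite("pics/f.png",np.hstack(im)[:,:,::-1])
E
```

```text
position: [0.5427, 0.0436, 0.0563]
ft_force: [1.1, 0.3, 0.4]
position: [0.5343, 0.0423, 0.0563]
ft_force: [-0.3, 0.3, -0.8]
```

View pics/f.png

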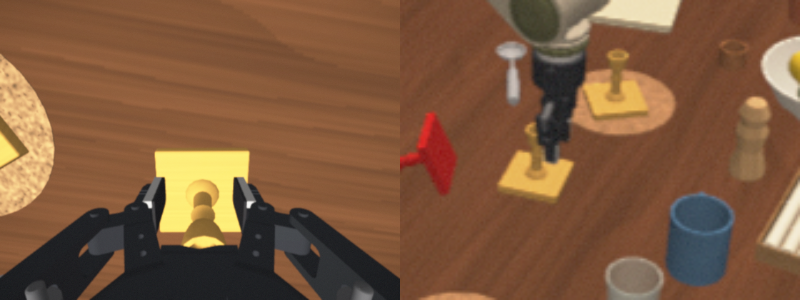

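It stands upright on its foot. Lifting the gripper straight off and measuring.

```bash
python3 -m crank '[5,0,0,-1,0, 5,0,0,-2,0, 5,0,0,-3,0, 5,0,0,-3,0, 5,0,0,-3,0, 5,0,-3,-3,0, 5,0,-4,0,0, 5,0,-4,0,0]' | sed -n '2p;4p'
python3 -m crank '[5,0,-4,0,0, 5,0,-1,0,0, 5,0,0,0,0, 5,0,0,0,0, 5,0,0,0,0, 5,0,0,0,0, 5,0,0,0,0, 5,0,0,0,0]' | sed -n '2p;4p'
cat > m.py <<'E'
import sys
from h import *
np.set_printoptions(precision=4,suppress=True)
g=[float(a) for a in sys.argv[1:4]]
t=optics.get_image("top");s=optics.get_image("scene")
ps,ms=[t,s],[]
for p in ps:
    c=px(p,[g[0],g[1],.03]);m=mask(p,c,34)
    sh=sil(p,[g[0],g[1],np.radians(g[2])],False);m&=cv2.dilate(sh,np.ones((45,45)));ms.append(m)
r=fit(ps,ms,[g[0],g[1],np.radians(g[2])],False)
print("xy",r.x[:2],"yaw",np.degrees(r.x[2]),"cost",r.fun,[int((m>0).sum()) for m in ms],"to mat",np.array([.5634,-.309])-r.x[:2])
out=[]
for p,m in zip(ps,ms):
    im=cv2.resize(p["color"],None,fx=3,fy=3,interpolation=cv2.INTER_CUBIC)[:,:,::-1].copy()
    cs,_=cv2.findContours(sil(p,r.x,False),cv2.RETR_EXTERNAL,cv2.CHAIN_APPROX_NONE);cv2.drawContours(im,cs,-1,(0,255,0),1)
    a,b=(px(p,[r.x[0],r.x[1],.03])*3).astype(int);out.append(cv2.resize(im[b-150:b+150,a-150:a+150],(400,400)))
cv2.imwrite("pics/"+sys.argv[4],np.hstack(out))
E
python3 m.py 0.52 0.04 8.8 g.png; python3 d.py 0.53 0.13 0.02
```

```text
position: [0.5179, 0.1513, 0.2086]
ft_force: [1.0, 0.4, -0.4]
position: [0.5101, 0.199, 0.2058]
ft_force: [-0.3, 0.0, 0.0]
xy [0.5039 0.0372] yaw 8.983201930632895 cost 0.1658400981114958 [6566, 5112] to mat [ 0.0595 -0.3462]
t 10.4667 pos [0.5101 0.1994 0.2058] heading 8.702701086392011 delta cm [ 0.9228  7.1596 18.5801] f [ 0.4012  0.0085 -0.0339] w 0.0500454590263623
```

View pics/g.png

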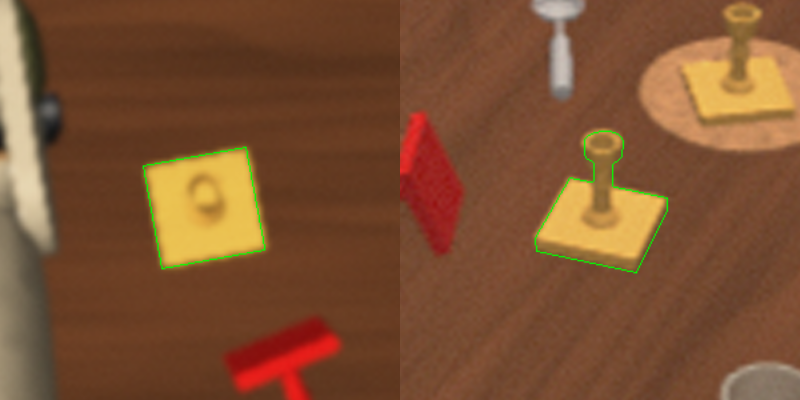

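Fit: stick upright at (0.504, 0.037), yaw 9°. The mat lies almost exactly along its own -y (351 mm, 5 mm sideways). Turning the gripper 90° to push flat on the +y face.

```bash
python3 -c "
from rig import env;print(env.observe()['q'])"
python3 -m crank '[3,0,0,0,0.12, 3,0,0,0,0.12, 3,0,0,0,0.12, 3,0,0,0,0.12, 3,0,0,0,0.12, 3,0,0,0,0.12, 3,0,0,0,0.12, 3,0,0,0,0.12]' | sed -n '2,3p'
python3 -m crank '[3,0,0,0,0.12, 3,0,0,0,0.12, 3,0,0,0,0.12, 3,0,0,0,0.12, 3,0,0,0,0.12, 3,0,0,0,0, 3,0,0,0,0, 3,0,0,0,0]' | sed -n '2,3p'
python3 d.py 0.492 0.1123 0.006;python3 -c "
from rig import env;print(env.observe()['q'])"
```

```text
[ 8.96146697e+00  2.27009726e+01  7.72886257e+01 -1.09193646e-03
  8.00125468e+01  9.02589553e+01]
position: [0.5099, 0.1997, 0.2058]
tool_rot: [[0.687, -0.727, -0.0], [-0.727, -0.687, -0.0], [0.0, 0.0, -1.0]]
position: [0.5117, 0.1378, 0.2022]
tool_rot: [[0.252, -0.968, -0.0], [-0.966, -0.252, 0.06], [-0.058, -0.015, -0.998]]
t 11.8 pos [0.5117 0.1378 0.2022] heading -75.37357260762315 delta cm [ 3.1127  2.8344 19.4264] f [-0.4378  0.5132  0.5558] w 0.03011926713699287
[  0.53200132  20.8054449   81.0718379    3.53282433  78.13424357
 165.20349628]
```

The last joint hit its range that way, so I'm turning the opposite way.

```bash
python3 -m crank '[3,0,0,0,-0.12, 3,0,0,0,-0.12, 3,0,0,0,-0.12, 3,0,0,0,-0.12, 3,0,0,0,-0.12, 3,0,0,0,-0.12, 3,0,0,0,-0.12, 3,0,0,0,-0.12]' | sed -n '2,3p'
python3 -m crank '[3,0,0,0,-0.12, 3,0,0,0,-0.12, 3,0,0,0,-0.12, 3,0,0,0,-0.12, 3,0,0,0,-0.12, 3,0,0,0,-0.12, 3,0,0,0,-0.12, 3,0,0,0,-0.12]' | sed -n '2,3p'
python3 -m crank '[3,0,0,0,-0.12, 3,0,0,0,-0.12, 3,0,0,0,-0.12, 3,0,0,0,-0.12, 3,0,0,0,-0.12, 3,0,0,0,-0.12, 3,0,0,0,-0.12, 3,0,0,0,-0.12]' | sed -n '2,3p'
python3 -m crank '[3,0,0,0,-0.12, 3,0,0,0,-0.12, 3,0,0,0,0, 3,0,0,0,0, 3,0,0,0,0, 3,0,0,0,0, 3,0,0,0,0, 3,0,0,0,0]' | sed -n '2,3p'
python3 d.py 0.492 0.1123 0.006
```

```text
position: [0.5114, 0.139, 0.2021]
tool_rot: [[0.94, -0.341, -0.001], [-0.34, -0.938, 0.06], [-0.021, -0.056, -0.998]]
position: [0.5114, 0.139, 0.2021]
tool_rot: [[0.818, 0.575, -0.001], [0.574, -0.817, 0.06], [0.034, -0.05, -0.998]]
position: [0.5114, 0.139, 0.2021]
tool_rot: [[-0.001, 1.0, -0.001], [0.998, 0.002, 0.06], [0.06, -0.0, -0.998]]
position: [0.5116, 0.1378, 0.202]
tool_rot: [[-0.23, 0.973, -0.001], [0.971, 0.23, 0.06], [0.059, 0.013, -0.998]]
t 14.4667 pos [0.5116 0.1378 0.202 ] heading 103.32500811401039 delta cm [-3.1747 -2.7501 19.4168] f [-0.4909 -0.0798 -0.0565] w 0.0301385740588288
```

The tool now tilts 3.4°, which is harmless. But pushing with the tool this way would put the gripper body against the cup. Instead I'll open the fingers wide and push the foot's side with the back of the leading finger (tool y along the push), which keeps the body well away from the cup.

```bash
python3 -m crank '[8,0,0,0,0.12, 8,0,0,0,0.12, 8,0,0,0,0.12, 8,0,0,0,0.12, 8,0,0,0,0.12, 8,0,0,0,0.12, 8,0,0,0,0.12, 8,0,0,0,0.12]' | sed -n '2,3p'
python3 -m crank '[8,0,0,0,0.12, 8,0,0,0,0.12, 8,0,0,0,0.12, 8,0,0,0,0.12, 8,0,0,0,0.12, 8,0,0,0,0.085, 8,0,0,0,0, 8,0,0,0,0]' | sed -n '2,3p'
python3 d.py 0.486 0.151 0.03
```

```text
position: [0.5116, 0.1377, 0.202]
tool_rot: [[0.67, 0.743, -0.001], [0.741, -0.668, 0.06], [0.044, -0.041, -0.998]]
position: [0.5116, 0.1377, 0.202]
tool_rot: [[0.987, 0.16, -0.001], [0.16, -0.985, 0.06], [0.009, -0.06, -0.998]]
t 15.8 pos [0.5116 0.1377 0.202 ] heading 9.212182838353979 delta cm [-2.4693 -0.6975 17.2519] f [ 0.5129  0.1097 -0.3452] w 0.07999506036074305
```

```bash
python3 -m crank '[8,-1.25,-0.7,0,0, 8,-1.25,0,0,0, 8,0,0,2.5,0, 8,0,0,3,0, 8,0,0,3,0, 8,0,0,3,0, 8,0,0,3,0, 8,0,0,2,0]' | sed -n '2p;4p'
python3 -m crank '[8,0,0,0.7,0, 8,0,0,0.5,0, 8,0,0,0.5,0, 8,0,0,0.3,0, 8,0,0,0.3,0, 8,0,0,0.3,0, 8,0,0,0,0, 8,0,0,0,0]' | sed -n '2p;4p'
python3 d.py 0.486 0.151 0
python3 - <<'E'
from h import *
im=[cv2.resize(optics.get_image("wrist")["color"],(400,300)),cv2.resize(optics.get_image("scene")["color"][155:285,220:393],(400,300))]
cv2.imwrite("pics/i.png",np.hstack(im)[:,:,::-1])
E
```

```text
position: [0.4848, 0.1506, 0.0352]
ft_force: [0.4, 0.1, -0.2]
position: [0.4858, 0.1521, 0.0118]
ft_force: [0.1, 0.9, -0.7]
t 17.1333 pos [0.4858 0.1521 0.0118] heading 9.093385819223762 delta cm [-0.0052  0.187   1.167 ] f [ 0.1085  0.8825 -0.7118] w 0.07985815114960677
```

View pics/i.png

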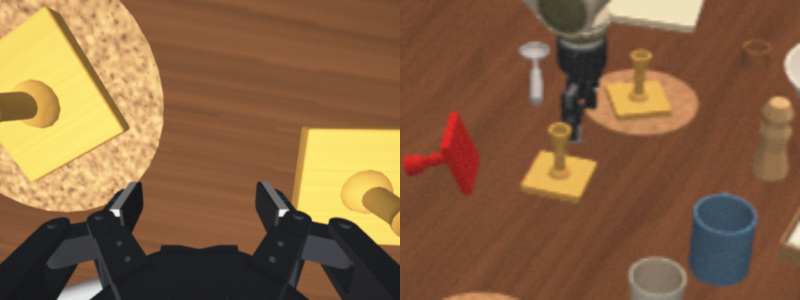

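Both feet are clear: the fallen stick's near face is at wrist (300,190), and the mate is untouched. Lowering until the tips are near the table, then starting the push.

```bash
python3 -m crank '[8,0,0,0.2,0, 8,0,0,0.2,0, 8,0,0,0.2,0, 8,0,0,0.2,0, 8,0,0,0.2,0, 8,0,0,0,0, 8,0,0,0,0, 8,0,0,0,0]' | sed -n '2p;4p'
python3 -m crank '[8,0,0,0.1,0, 8,0,0,0.1,0, 8,0,0,0.1,0, 8,0,0,0.1,0, 8,0,0,0.1,0, 8,0,0,0,0, 8,0,0,0,0, 8,0,0,0,0]' | sed -n '2p;4p'
python3 d.py 0.486 0.151 0
```

```text
position: [0.4857, 0.1528, 0.0016]
ft_force: [-0.6, 0.8, -0.0]
position: [0.4857, 0.1531, -0.0034]
ft_force: [-0.3, -0.8, -0.6]
t 18.5667 pos [ 0.4857  0.1531 -0.0034] heading 9.082646134919544 delta cm [ 0.0042  0.1891 -0.353 ] f [-0.3143 -0.7756 -0.5707] w 0.07988829567227708
```

```bash
python3 -m crank '[8,0,0.5,-0.03,0, 8,0,0.5,-0.03,0, 8,0,0.5,-0.03,0, 8,0,0.4,-0.024,0, 8,0,0.4,-0.024,0, 8,0,0.4,-0.024,0, 8,0,0.4,-0.024,0, 8,0,0.4,-0.024,0]' | sed -n '2p;4p'
python3 -m crank '[8,0,0.5,-0.03,0, 8,0,0.5,-0.03,0, 8,0,0.5,-0.03,0, 8,0,0.5,-0.03,0, 8,0,0.5,-0.03,0, 8,0,0.5,-0.03,0, 8,0,0.5,-0.03,0, 8,0,0,0,0]' | sed -n '2p;4p'
python3 m.py 0.51 -0.01 9 j.png; python3 d.py 0.5634 -0.309 0
```

```text
position: [0.4911, 0.1183, -0.0034]
ft_force: [-0.7, 4.0, 0.7]
position: [0.4971, 0.0827, -0.0034]
ft_force: [-0.2, 0.0, -0.4]
xy [ 0.5118 -0.0151] yaw 10.734620318376214 cost 0.36484060522866923 [4901, 5506] to mat [ 0.0516 -0.2939]
t 20.0 pos [ 0.497   0.0833 -0.0033] heading 9.063333753196163 delta cm [ 0.3828 39.7007 -2.68  ] f [ 0.7317 -0.9757 -0.2429] w 0.08005205890256623
```

```bash
python3 -m crank '[8,0,0.3,-0.018,0, 8,0,0.5,-0.03,0, 8,0,0.5,-0.03,0, 8,0,0.5,-0.03,0, 8,0,0.5,-0.03,0, 8,0,0.5,-0.03,0, 8,0,0.5,-0.03,0, 8,0,0.5,-0.03,0]' | sed -n '2p;4p'
python3 -m crank '[8,0,0.5,-0.03,0, 8,0,0.5,-0.03,0, 8,0,0.5,-0.03,0, 8,0,0.5,-0.03,0, 8,0,0.5,-0.03,0, 8,0,0.5,-0.03,0, 8,0,0.5,-0.03,0, 8,0,0,0,0]' | sed -n '2p;4p'
python3 m.py 0.522 -0.085 10 k.png; python3 d.py 0.5634 -0.309 0
```

```text
position: [0.5028, 0.0457, -0.0034]
ft_force: [0.0, 3.2, -0.3]
position: [0.5087, 0.0105, -0.0034]
ft_force: [0.1, -0.1, -0.1]
xy [ 0.5234 -0.0864] yaw 11.095624018134995 cost 0.44773025641885 [4244, 6146] to mat [ 0.04   -0.2226]
t 21.4333 pos [ 0.5085  0.0111 -0.0033] heading 9.066549623818203 delta cm [ 0.3758 32.3964 -2.2425] f [ 0.8944 -0.1225  0.0539] w 0.0801050873117666
```

```bash
python3 -m crank '[8,0.01,0.3,-0.018,0, 8,0.01,0.6,-0.036,0, 8,0.01,0.6,-0.036,0, 8,0.01,0.6,-0.036,0, 8,0.01,0.6,-0.036,0, 8,0.01,0.6,-0.036,0, 8,0.01,0.6,-0.036,0, 8,0.01,0.6,-0.036,0]' | sed -n '2p;4p'
python3 -m crank '[8,0.01,0.6,-0.036,0, 8,0.01,0.6,-0.036,0, 8,0.01,0.6,-0.036,0, 8,0.01,0.6,-0.036,0, 8,0.01,0.6,-0.036,0, 8,0.01,0.6,-0.036,0, 8,0.01,0.6,-0.036,0, 8,0.01,0.6,-0.036,0]' | sed -n '2p;4p'
python3 -m crank '[8,0.01,0.6,-0.036,0, 8,0.01,0.6,-0.036,0, 8,0.01,0.6,-0.036,0, 8,0.01,0.6,-0.036,0, 8,0.01,0.6,-0.036,0, 8,0.01,0.6,-0.036,0, 8,0.01,0.5,-0.03,0, 8,0,0,0,0]' | sed -n '2p;4p'
python3 m.py 0.547 -0.215 11 l.png; python3 d.py 0.5634 -0.309 0
```

```text
position: [0.5162, -0.0334, -0.0034]
ft_force: [-0.6, 3.3, -0.1]
position: [0.5246, -0.0807, -0.0034]
ft_force: [-1.0, 2.1, -0.2]
position: [0.5322, -0.1219, -0.0032]
ft_force: [0.3, 0.2, 0.4]
xy [ 0.5459 -0.2204] yaw 10.747684581360874 cost 0.6524286086388256 [3146, 7183] to mat [ 0.0175 -0.0886]
t 23.5333 pos [ 0.5321 -0.1212 -0.0032] heading 9.069626707541902 delta cm [ 0.1364 18.9894 -1.4319] f [ 0.2612 -0.6085  0.2008] w 0.0801443714649757
```

View pics/l.png

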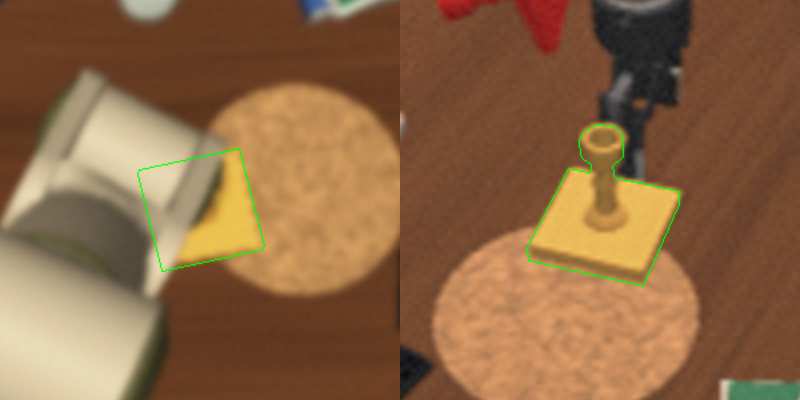

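Foot fits at (0.546, -0.220), sliding onto the mat. 90 mm to go.

```bash
python3 -m crank '[8,0.02,0.4,-0.024,0, 8,0.02,0.6,-0.036,0, 8,0.02,0.6,-0.036,0, 8,0.02,0.6,-0.036,0, 8,0.02,0.6,-0.036,0, 8,0.02,0.6,-0.036,0, 8,0.02,0.6,-0.036,0, 8,0.02,0.6,-0.036,0]' | sed -n '2p;4p'
python3 -m crank '[8,0.02,0.6,-0.036,0, 8,0.02,0.6,-0.036,0, 8,0.02,0.6,-0.036,0, 8,0.02,0.6,-0.036,0, 8,0.02,0.6,-0.036,0, 8,0.02,0.6,-0.036,0, 8,0.02,0.4,-0.024,0, 8,0,0,0,0]' | sed -n '2p;4p'
python3 m.py 0.561 -0.305 11 n.png; python3 d.py 0.5634 -0.309 0
```

```text
position: [0.5406, -0.1665, -0.0033]
ft_force: [-0.4, 3.6, 0.7]
position: [0.5486, -0.2064, -0.0033]
ft_force: [0.3, -0.0, -0.2]
xy [ 0.5613 -0.3045] yaw 8.006550451662823 cost 0.7563948400581721 [2372, 8147] to mat [ 0.0021 -0.0045]
t 24.9667 pos [ 0.5485 -0.2058 -0.0032] heading 9.07231117017444 delta cm [-0.1566 10.3881 -0.9308] f [ 0.4763 -0.0102  1.2857] w 0.08002541192646548
```

Pushing the last 4 mm, then backing off, rising and measuring unoccluded.

```bash
python3 -m crank '[8,0,0.15,-0.009,0, 8,0,0.15,-0.009,0, 8,0,0.1,-0.006,0, 8,0,0,0,0, 8,0,-1,0.06,0, 8,0,-2,0.06,0, 8,0,-2,-0.5,0, 8,0,0,-2,0]' | sed -n '2p;4p'
python3 -m crank '[8,0,0,-3,0, 8,0,0,-4,0, 8,0,0,-4,0, 8,0,-3,-4,0, 8,0,-4,0,0, 8,0,-4,0,0, 8,0,-4,0,0, 8,0,-4,0,0]' | sed -n '2p;4p'
python3 -m crank '[8,0,-4,0,0, 8,0,-4,0,0, 8,0,-4,0,0, 8,0,0,0,0, 8,0,0,0,0, 8,0,0,0,0, 8,0,0,0,0, 8,0,0,0,0]' | sed -n '2p;4p'
python3 m.py 0.562 -0.308 9 o.png
python3 - <<'E'
from h import *
t=optics.get_image("top");s=optics.get_image("scene")
for p,n in((t,"t"),(s,"s")):
  for a in np.linspace(0,6.28,1):pass
# mat outline with stick on it: fit circle to non-stick-side boundary
for p,c in((t,px(t,[.5634,-.309,0])),(s,px(s,[.5634,-.309,0]))):
    h=cv2.cvtColor(np.ascontiguousarray(p["color"]),cv2.COLOR_RGB2HSV)
    m=((abs(h[...,0].astype(int)-17)<9)&(h[...,2]>135)).astype(np.uint8)
    w=np.zeros_like(m);cv2.circle(w,tuple(int(k) for k in c),42,1,-1);m&=w
    cs,_=cv2.findContours(cv2.morphologyEx(m,cv2.MORPH_OPEN,np.ones((3,3))),cv2.RETR_EXTERNAL,cv2.CHAIN_APPROX_NONE);k=max(cs,key=cv2.contourArea)
    q=np.array([pt(p,j[0]) for j in k])[:,:2];print(cv2.minEnclosingCircle(q.astype(np.float32)))
cv2.imwrite("pics/p.png",np.hstack([cv2.resize(t["color"][90:300,100:450],(400,300)),cv2.resize(s["color"],(400,300))])[:,:,::-1])
E
```

```text
position: [0.5388, -0.1572, 0.0215]
ft_force: [-0.5, -0.2, 0.1]
position: [0.5111, 0.0142, 0.1779]
ft_force: [0.8, 0.4, 0.5]
position: [0.4932, 0.1296, 0.1846]
ft_force: [0.6, 0.2, 0.6]
xy [ 0.5628 -0.3046] yaw 8.37606468676207 cost 0.1674977851177113 [6728, 8065] to mat [ 0.0006 -0.0044]
((0.563072144985199, -0.30981701612472534), 0.09700115770101547)
((0.5588884353637695, -0.29724159836769104), 0.10787352174520493)
```

View pics/p.png

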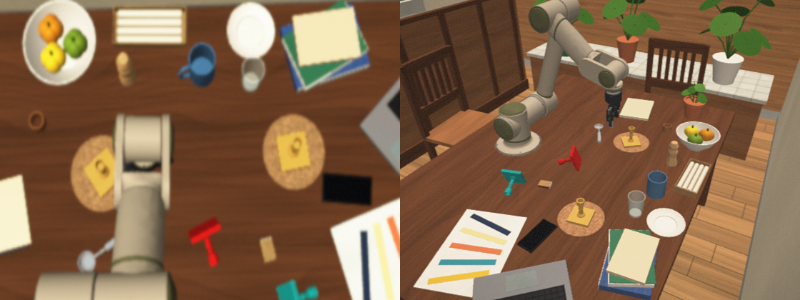

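The stick stands upright about 4 mm from the mat's centre (top crop (294,150)). The mate at (100,165) and everything else are unmoved, and the robot is clear. Handing in.

```bash
python3 -c "
from rig import env;print(env.close_job())"
```

```text
the job is handed in; nothing more can be done
None
```

The fallen brass candlestick was tipped upright and pushed along the table onto the empty cork mat, standing about 4 mm from its centre; the pictures show nothing else moved, and the job is handed in (no verdict returned).

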